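Slide the drilling template out from under the stack

TASK

Slide the flat plywood drilling template out from under the stack of carton, case and jar, leaving the stack standing upright behind its brackets, and lay the template down flat on the dark rubber mat, wholly within the mat's edges. Set it down, do not drop it, and do not topple or shove the stack.

Things in the scene. Friction and masses are not known exactly. Their poses are not given: they have to be found in the camera images.
- template: Paddle-shaped plywood drilling template lying flat on the bench, 200 mm long, 8 mm thick, about 90 g. A blade 100 mm long and 90 mm wide (nine dark drill marks) lies under the carton; a tongue 100 mm long and 36 mm wide sticks out between the two brackets. Origin: where the tongue meets the blade, on the centre line, half-way up the thickness (4 mm above the underside). +x runs from the tongue to the blade (deeper under the stack), z up.
- template_tongue (a point): A good place to grip: point on the tongue's centre line, half-way up the thickness, 80 mm from the template's origin and 20 mm from the tongue's free end. Same axes as the template. Grip across the 36 mm width (along its y).
- template_tongue_end (a point): Middle of the tongue's free end edge, half-way up (template x = -100 mm).
- template_blade_end (a point): Middle of the blade's far end edge, half-way up (template x = +100 mm).
- brackets: Two grey steel angle brackets fixed to the bench, 75 mm high, standing side by side, with a clear lane 116 mm wide between them (outer width 168 mm, reaching 38 mm in front of the stop faces). Origin: on the bench, midway between them, in the plane of their stop faces. +x points into the stack, -x is the way the template comes out. They keep the carton from following; the carton's front starts 3 to 15 mm behind the stop faces.
- carton: Closed cardboard carton, bottom of the stack proper, lying on the template's blade: 110 mm (its x) by 160 mm (its y), 55 mm high, about 220 g. Wider than the lane, so the brackets stop it. Origin: centre of its underside, z up. As the template leaves it settles 8 mm down on to the bench.
- case: Closed grey plastic case on the carton: 90 by 130 mm, 40 mm high, about 140 g. Origin: centre of its underside, z up.
- jar: Closed jar standing on the case: 60 mm in diameter, 85 mm high, about 110 g. Origin: centre of its underside, z up.
- mat: Dark rubber mat fixed flat on the bench, 280 mm (its x) by 200 mm (its y), 3 mm thick. Origin: centre of its underside, z up.
Mind the look-alikes: they are no part of the job. Leave any orange look-alike of the brackets alone.

How it is judged:
On the way:
1. the template is drawn out in front of the brackets, clear of the stack, and the stack still stands (x of template_blade_end in the frame of brackets below -0.002 m and distance of carton from where it was at the start of the episode below 0.04 m and distance of case from where it was at the start of the episode below 0.045 m and distance of jar from where it was at the start of the episode below 0.05 m and angle between each of carton, case, jar's own z axis and vertical below 0.1 rad), for 0.1 s.
At the end, for the whole second after the job is handed in: Template flat and still on the mat: its ends' middles within 142 mm of the mat centre lengthwise; across, blade end within 65, tongue end within 100 mm. Stack at rest, upright (0.1 rad); carton, case, jar within 40, 45, 50 mm of their starts (x of template_blade_end in the frame of mat between -0.142 and 0.142 m and y of template_blade_end in the frame of mat between -0.065 and 0.065 m and x of template_tongue_end in the frame of mat between -0.142 and 0.142 m and y of template_tongue_end in the frame of mat between -0.1 and 0.1 m and height (world z) of template below 0.012 m and angle between template's own z axis and vertical below 0.05 rad and linear speed of each of template, carton, case, jar below 0.02 m/s and distance of carton from where it was at the start of the episode below 0.04 m and distance of case from where it was at the start of the episode below 0.045 m and distance of jar from where it was at the start of the episode below 0.05 m and angle between each of carton, case, jar's own z axis and vertical below 0.1 rad); the robot touches nothing.
It fails at once if the stack is toppled or shoved away: a part of it tips by more than 0.4 rad or is moved by more than 70 mm (angle between any of carton, case, jar's own z axis and vertical above 0.4 rad or distance of any of carton, case, jar from where it was at the start of the episode above 0.07 m).
It fails at once if the template is dropped: free of the fingers while its origin is more than 35 mm above the bench (height (world z) of template above 0.035 m and contact force between the fingers and template below 0.05 N).
It also fails if it takes over 48 s, if anything falls off the work surface, if the arm or the gripper's body presses on something with over 40 N, if the wrist force passes 120 N, or if a joint passes its speed limit or range.

ROBOT

A 6-joint arm with a two-finger parallel gripper is mounted at the origin on the work surface. World frame = base frame: x ahead of the robot, y to its left, z up, the work surface at z = 0. Lengths are in m, angles in rad, forces in N, time in s.
With the tool pointing down it reaches from about 0.3 to 0.875 m from the base axis. Payload 4.2 kg.
Tool frame: the origin (TCP) lies midway between the tips of the shut fingers; the grasp point (between the pads) lies 19 mm behind it (tcp_to_grasp is the distance from the TCP to the grasp point, in m); z points along the fingers, y is the direction in which the jaws open and shut (so a half turn about z gives the same grasp; the last joint's range is limited). The gripper opens to 85 mm and grips with 20 to 120 N. Pads are 22 mm wide; open, the fingers measure 114 mm over their backs; the gripper's body (76 mm by 85 mm) begins 54 mm behind the grasp point. The pads swing forward as they close: fully open they stand 13 mm farther back than shut.
Start: joints at [-1.265, 0.32, 1.565, -0, 1.257, -0.02], TCP at [0.184, -0.545, 0.231] pointing down, gripper open.
Joint ranges: [-3.11, 3.11], [-0.84, 2.01], [0.21, 2.61], [-1.34, 4.49], [0.05, 2.63], [-2.56, 2.56]. Speed limits (rad/s): [2.57, 2.57, 3.14, 3.14, 3.14, 3.14].

INTERFACE

Orientations are given as a rotation vector (axis times angle).
In Python, from workcell import get_obs, camera, close_job, tcp_to_grasp gives the robot as it stands.
- The arm moves only by the tool drive_tool, never from a script. Its argument "targets" is a list of rows, each a list of 5 numbers: the finger opening in mm, from 0 to 85.4, then the shift along the tool's x, y, z in units of 30 mm (1.0 is 30 mm), then the turn about the tool's z in degrees. A call has 1 to 20 rows; each row is the pose to reach, as a shift and turn from the pose measured when the call began, along the tool's axes at that moment; what a row does not reach only later rows make up. A row lasts 1/12 s, in which the tool goes at most 41.7 mm and 7.16 degrees, less where a joint would pass 70% of its speed; a pose out of reach is approached as far as the arm can. A call with a gripper value outside its range is refused whole. The fingers move at their own pace and stop on an object; "newtons" is the grip in N (left out, the last holds). Time passes only in rows, so rows that repeat a pose let the fingers close. It gives the time, the measured TCP pose, the force and the opening at its end, in the units of the state.
- get_obs(): the state, without advancing time (a new reading comes with each control period).
- camera(name): name is "scene" or "top" or "wrist"; returns a dict with "frame" (384x512x3 uint8, red, green, blue), "z_map" (384x512 float32, m along the optical axis (not along the pixel's ray), 0 where there is no reading), "fx", "fy", "cx", "cy" (pixels), "xyz" and "orientation" of the camera in the world. Camera axes: x right, y down, z forward; pixel columns grow to the right and rows downward; lengths in m; the calibration is good to about 2 mm. A picture is of the moment at which its call begins.
- close_job(): hands the job in, once; it reports no verdict.
The state is a dict: "clock": time; "joints": joint angles; "dq": joint speeds; "effort": joint torques, N m; "eef_pos": TCP position; "tcp_rot": TCP orientation; "contact_force": force on the tool from outside, world axes, zero at the start; "torque": the same for the moment, N m; "grip_width": finger opening in m.
Only numpy, scipy, OpenCV 4.12 (cv2) and the standard library are available. Lean on these libraries where they do the work, as an engineer would, in place of code of your own. Each camera call takes 0.05 s, during which the arm holds its last target.

## Working session

There is one attempt and no reset: what is moved stays moved. The work goes in short steps, Python scripts to look and compute and a tool call to move; the robot and the scene stay as the last step left them, time stands still between calls to the robot, and variables do not carry over. Pictures are saved under pics/ and viewed, and the job is handed in when it is done.

Besides the shell and the picture viewer there is one more tool, called after "Request:" as name(argument=value, ...) on one line, values as JSON. drive_tool: Moves the arm, as the interface text tells. Its arguments: {"type":"object","properties":{"targets":{"type":"array","items":{"type":"array","items":{"type":"number"}}},"newtons":{"type":"number"}},"required":["targets"]}

```bash
mkdir -p pics; ls
cat > h.py <<'E'
import numpy as np,cv2
from scipy.spatial.transform import Rotation as R
from workcell import get_obs,camera,close_job,tcp_to_grasp
def rot(c):
    o=np.array(c["orientation"],float)
    return o if o.shape==(3,3) else (R.from_rotvec(o).as_matrix() if o.size==3 else R.from_quat(o).as_matrix())
def plane(c,uv,z):
    uv=np.atleast_2d(np.array(uv,float)); d=np.c_[(uv[:,0]-c["cx"])/c["fx"],(uv[:,1]-c["cy"])/c["fy"],np.ones(len(uv))]@rot(c).T
    p=np.array(c["xyz"]); return p+d*((z-p[2])/d[:,2])[:,None]
def cloud(c):
    h,w=c["z_map"].shape; u,v=np.meshgrid(np.arange(w),np.arange(h)); z=c["z_map"]
    return np.stack([(u-c["cx"])/c["fx"]*z,(v-c["cy"])/c["fy"]*z,z],-1)@rot(c).T+np.array(c["xyz"])
def save(c,n): cv2.imwrite("pics/"+n,c["frame"][:,:,::-1])
E
python3 - <<'E'
from h import *
o=get_obs(); print(o, tcp_to_grasp)
for n in["scene","top","wrist"]:
    c=camera(n); save(c,n+"0.png"); print(n,c["xyz"],c["orientation"],c["fx"],c["cx"],c["cy"])
    np.savez("pics/"+n+"0.npz",**c)
E
```

```text
pics
{'clock': 0.0, 'joints': array([-1.26496495e+00,  3.20331687e-01,  1.56569244e+00,  2.50734878e-05,
        1.25742069e+00, -2.00201712e-02]), 'dq': array([ 1.69994882e-03, -6.52978301e-05, -5.94660011e-04, -2.38112578e-04,
        2.80664023e-04,  5.69264958e-04]), 'effort': array([-1.79923805e-03, -4.15530717e+01, -2.34165680e+01, -1.80453167e-04,
        8.26073578e-03,  1.11721329e-05]), 'eef_pos': array([ 0.18391657, -0.54427854,  0.23045422]), 'tcp_rot': array([-3.09817792e+00, -5.09275002e-01,  3.77057274e-04]), 'contact_force': array([ 0.17183249,  0.40036453, -0.22977193]), 'torque': array([ 0.02312498, -0.01705335, -0.01472271]), 'grip_width': 0.08509829681432558} 0.0187
scene [0.82754832 0.64825332 0.88916039] [-0.71268163 -2.70134909  1.02978133] 437.7780304327666 255.77534410616897 187.4994287630036
top [0.25314041 0.02043777 1.13646443] [-2.20974339  1.96051272 -0.2421242 ] 417.9250119251791 253.99915922075127 195.92713746433463
wrist [ 0.24811749 -0.52149279  0.37445524] [ 2.3650797  -1.69702307 -0.23601544] 273.0231370411183 254.71491157053214 187.37772352109337
```

View pics/scene0.png

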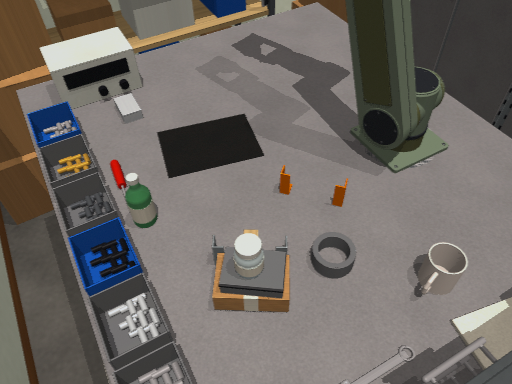

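View pics/top0.png

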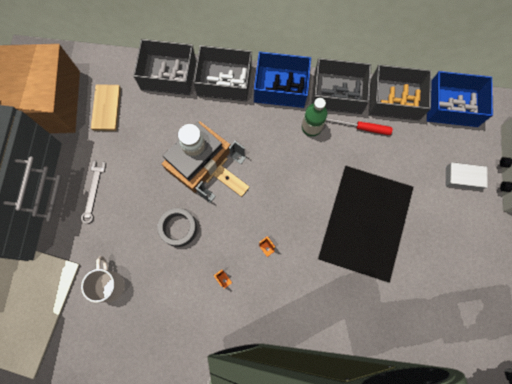

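View pics/wrist0.png

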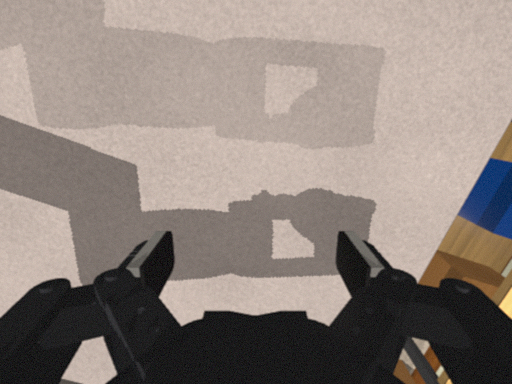

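The top view shows the stack near (200,155), the tongue at about (232,182) between the grey brackets, and the mat at (367,223). The orange look-alike brackets are at (245,262). Next I'll measure these.

Run:
```python
from h import *
t=dict(np.load("pics/top0.npz")); s=dict(np.load("pics/scene0.npz"))
f=t["frame"]
cv2.imwrite("pics/topz.png",cv2.resize(f[110:210,150:260],None,fx=6,fy=6,interpolation=cv2.INTER_CUBIC)[:,:,::-1])
g=s["frame"]
cv2.imwrite("pics/scz.png",cv2.resize(g[220:320,200:310],None,fx=6,fy=6,interpolation=cv2.INTER_CUBIC)[:,:,::-1])
# mat
m=(f.max(2)<25).astype(np.uint8); 
for n,im,c in(("top",f,t),("scene",g,s)):
    m=(im.max(2)<30).astype(np.uint8); cs,_=cv2.findContours(m,0,2)
    for k in sorted(cs,key=cv2.contourArea)[-5:]:
        r=cv2.minAreaRect(k)
        ap=cv2.approxPolyDP(k,0.03*cv2.arcLength(k,True),True)[:,0]
        if len(ap)==4: P=plane(c,ap,0.003); print(n,ap.tolist(),P[:,:2].round(3).tolist(),P.mean(0).round(3),np.linalg.norm(np.diff(P,axis=0),axis=1).round(3))
Pt=cloud(t)
# wood tongue in top
hsv=cv2.cvtColor(f,cv2.COLOR_RGB2HSV)
for (u,v) in[(228,178),(238,186),(243,190),(190,135),(200,160),(175,165),(215,140),(240,152),(204,190)]: print(u,v,f[v,u],hsv[v,u],Pt[v,u].round(3))
```

```text
top [[448, 372], [401, 369], [362, 383], [435, 383]] [[0.133, -0.494], [0.126, -0.375], [0.081, -0.279], [0.103, -0.461]] [ 0.111 -0.402  0.003] [0.119 0.106 0.184]
top [[346, 167], [320, 258], [388, 280], [411, 188]] [[0.646, -0.201], [0.381, -0.148], [0.344, -0.333], [0.606, -0.386]] [ 0.494 -0.267  0.003] [0.27  0.188 0.267]
scene [[125, 58], [66, 75], [67, 85], [128, 71]] [[0.564, -0.842], [0.78, -0.844], [0.791, -0.781], [0.582, -0.755]] [ 0.679 -0.805  0.003] [0.216 0.064 0.211]
228 178 [93 78 62] [15 85 93] [0.572 0.128 0.008]
238 186 [229 194 134] [ 19 106 229] [0.552 0.097 0.011]
243 190 [232 198 137] [ 19 104 232] [0.542 0.081 0.009]
190 135 [239 242 244] [102   5 244] [0.617 0.216 0.19 ]
200 160 [131 129 124] [ 21  14 131] [0.586 0.198 0.1  ]
175 165 [161 157 154] [ 13  11 161] [0.564 0.26  0.103]
215 140 [152 147 144] [ 11  13 152] [0.644 0.166 0.104]
240 152 [47 49 49] [90 10 49] [0.647 0.103 0.025]
204 190 [58 60 59] [75  9 60] [0.531 0.19  0.002]
```

View pics/topz.png

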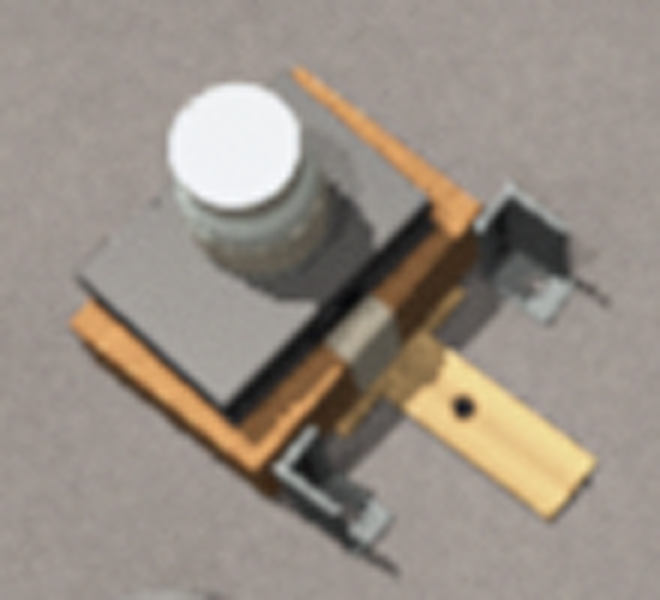

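View pics/scz.png

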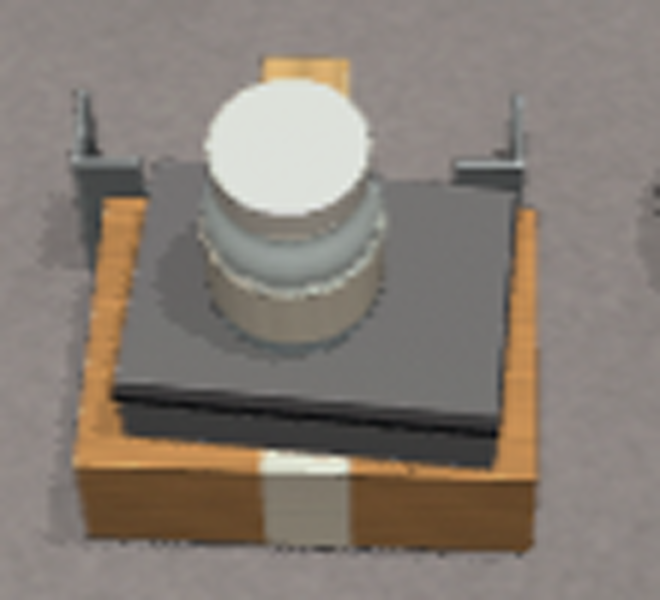

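Run:
```python
from h import *
t=dict(np.load("pics/top0.npz")); s=dict(np.load("pics/scene0.npz"))
off=np.array([150,110])
def px(l): return (np.array(l,float)+.5)/6-.5+off
# tongue: end corners, root corners at shade
P=plane(t,px([(597,462),(548,520),(440,340),(388,400)]),0.008)[:,:2]; print("tongue",P.round(4).tolist())
end=(P[0]+P[1])/2; rt=(P[2]+P[3])/2; d=end-rt; d/=np.linalg.norm(d); print(end.round(4),d,np.degrees(np.arctan2(d[1],d[0])), np.linalg.norm(P[0]-P[1]),np.linalg.norm(P[2]-P[3]))
e=(P[0]-P[1]); print("endedge ang",np.degrees(np.arctan2(e[1],e[0])))
# bracket tops at .075 : stop plates outer corner
B=plane(t,px([(510,185),(310,432),(480,232),(280,468)]),0.075)[:,:2]; print("br",B.round(4).tolist())
# blade front corners
C=plane(t,px([(462,292),(342,430)]),0.008)[:,:2]; print("blade front",C.round(4).tolist(),np.linalg.norm(C[0]-C[1]))
P2=plane(s,(np.array([(262,58),(348,60)])+.5)/6-.5+[200,220],.008)[:,:2]; print("scene end",P2.round(4).tolist())
# cloud check mat
Pm=cloud(t); print(Pm[200:240:20,350:390:10].round(3).tolist())
o=get_obs(); print(R.from_rotvec(o["tcp_rot"]).as_matrix().round(3))
```

```text
tongue [[0.5545, 0.0658], [0.5241, 0.0849], [0.6047, 0.1465], [0.5726, 0.1667]]
[0.5393 0.0753] [-0.51939375 -0.85453504] -121.29159403771685 0.03588115914790977 0.03793485410230419
endedge ang -32.27401426615093
br [[0.6602, 0.1177], [0.535, 0.1899], [0.6363, 0.1281], [0.5173, 0.2005]]
blade front [[0.6296, 0.1394], [0.5556, 0.1859]] 0.08744622004157418
scene end [[0.5541, 0.066], [0.5237, 0.0846]]
[[[0.55, -0.217, 0.008], [0.555, -0.246, 0.001], [0.557, -0.273, 0.005], [0.561, -0.302, 0.002]], [[0.495, -0.222, 0.001], [0.497, -0.249, 0.006], [0.501, -0.277, 0.003], [0.504, -0.304, 0.004]]]
[[ 0.947  0.32  -0.   ]
 [ 0.32  -0.947  0.001]
 [ 0.    -0.001 -1.   ]]
```

Run:
```python
from h import *
t=dict(np.load("pics/top0.npz")); s=dict(np.load("pics/scene0.npz"))
f=t["frame"]; hsv=cv2.cvtColor(f,cv2.COLOR_RGB2HSV); C=cloud(t)
m=cv2.inRange(hsv,(5,200,120),(14,255,255)); n,l,st,ce=cv2.connectedComponentsWithStats(m)
for i in range(1,n):
    if st[i,4]>20: q=C[l==i]; print("orange",ce[i].round(),st[i,4],q.min(0).round(3),q.max(0).round(3))
for nm,c in(("top",t),("scene",s)):
    im=c["frame"]; m=(im.max(2)<40).astype(np.uint8); m=cv2.morphologyEx(m,cv2.MORPH_OPEN,np.ones((5,5)))
    cs,_=cv2.findContours(m,0,1)
    for k in cs:
        if cv2.contourArea(k)<2000: continue
        P=plane(c,k[:,0],.003)[:,:2]
        r=cv2.minAreaRect((P*1000).astype(np.float32)); print(nm,r)
```

```text
orange [266. 245.] 42 [ 0.387 -0.016  0.001] [0.406 0.014 0.079]
orange [222. 279.] 56 [0.277 0.093 0.001] [0.31  0.115 0.072]
top ((494.583984375, -266.6825866699219), (194.99546813964844, 276.2269592285156), 78.42781829833984)
scene ((492.5262145996094, -266.2630310058594), (199.2798309326172, 275.5538024902344), 78.52731323242188)
```

Request:
drive_tool(targets=[[85,0.9,-0.8,0,-2],[85,1.8,-1.6,0,-4],[85,2.7,-2.4,0,-6],[85,3.6,-3.2,0,-8],[85,4.5,-4.0,0,-10],[85,5.4,-4.8,0,-12],[85,6.3,-5.6,0,-14],[85,7.2,-6.4,0,-16],[85,8.1,-7.2,0,-18],[85,9.0,-7.9,0,-20],[85,9.9,-8.7,0,-22],[85,10.8,-9.5,0,-24],[85,11.7,-10.3,0,-26],[85,12.6,-11.1,0,-28],[85,13.5,-11.9,0,-31],[85,14.4,-12.7,0,-34],[85,15.3,-13.5,0,-37],[85,17.0,-15.0,0,-40],[85,18.0,-16.0,0,-40],[85,18.0,-16.0,0,-40]])

```text
clock: 1.82
eef_pos: [0.5431, 0.0865, 0.231]
tcp_rot: [-2.736, -1.541, -0.002]
contact_force: [0.4, 0.4, -0.1]
grip_width: 0.085
```

Run:
```python
from h import *
c=camera("wrist"); save(c,"w1.png"); np.savez("pics/w1.npz",**c)
print(c["xyz"])
s=camera("scene"); save(s,"s1.png")
```

```text
[0.57789532 0.14587336 0.37498207]
```

View pics/w1.png

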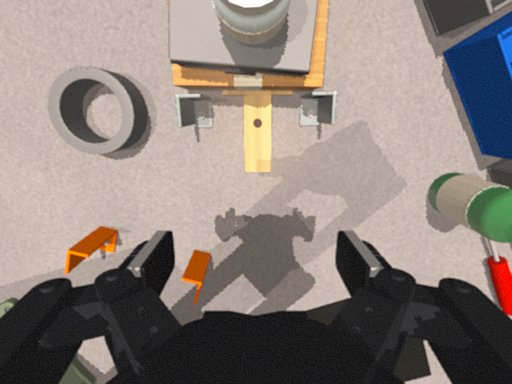

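View pics/s1.png

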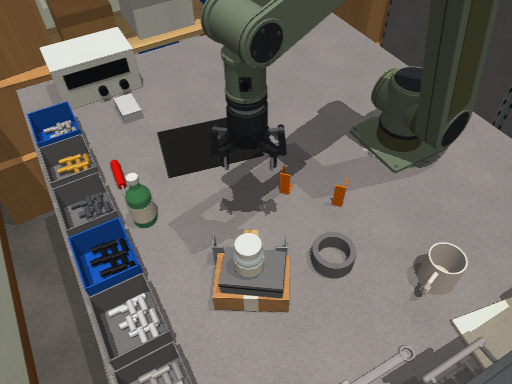

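The wrist view shows the tongue at (245–271, 93–172), running close to the image vertical. The brackets are at (195,110) and (318,108). I'll refine the tongue pose from this view.

Run:
```python
from h import *
c=dict(np.load("pics/w1.npz")); t=dict(np.load("pics/top0.npz"))
def lines(c,box,z):
    f=c["frame"]; hsv=cv2.cvtColor(f,cv2.COLOR_RGB2HSV)
    m=cv2.inRange(hsv,(14,70,100),(28,255,255)); M=np.zeros_like(m); x0,y0,x1,y1=box; M[y0:y1,x0:x1]=m[y0:y1,x0:x1]
    n,l,st,ce=cv2.connectedComponentsWithStats(M); i=1+st[1:,4].argmax(); M=(l==i).astype(np.uint8)
    k=cv2.findContours(M,0,1)[0][0]; P=plane(c,k[:,0],z)
    r=cv2.minAreaRect((P[:,:2]*1000).astype(np.float32)); print(st[i],r); print(cv2.boxPoints(r).round(1).tolist()); return M
lines(c,(235,100,285,180),.008)
lines(t,(222,172,255,200),.008)
cv2.imwrite("pics/w1z.png",cv2.resize(c["frame"][60:185,160:350],None,fx=4,fy=4,interpolation=cv2.INTER_CUBIC)[:,:,::-1])
# height by triangulating tongue end centre in wrist & top & scene: rays
def ray(c,uv):
    a=plane(c,uv,0)[0]; o=np.array(c["xyz"]); d=a-o; return o,d/np.linalg.norm(d)
s=dict(np.load("pics/scene0.npz"))
A=[ray(c,(258.,172)),ray(t,(245.0,191.3)),ray(s,(250.4,229.5))]
Mx=sum(np.eye(3)-np.outer(d,d) for o,d in A); b=sum((np.eye(3)-np.outer(d,d))@o for o,d in A); print("tri",np.linalg.solve(Mx,b))
```

```text
[ 243  100   29   72 1977] ((563.4841918945312, 116.66944122314453), (93.18655395507812, 36.93777847290039), 59.29305648803711)
[[523.7999877929688, 86.0], [555.5999755859375, 67.19999694824219], [603.2000122070312, 147.3000030517578], [571.4000244140625, 166.1999969482422]]
[222 172  27  25 361] ((561.4332885742188, 111.62876892089844), (87.10337829589844, 37.57930374145508), 59.067710876464844)
[[522.9000244140625, 83.9000015258789], [555.2000122070312, 64.5999984741211], [599.9000244140625, 139.3000030517578], [567.7000122070312, 158.60000610351562]]
tri [0.53943929 0.07540401 0.00821904]
```

View pics/w1z.png

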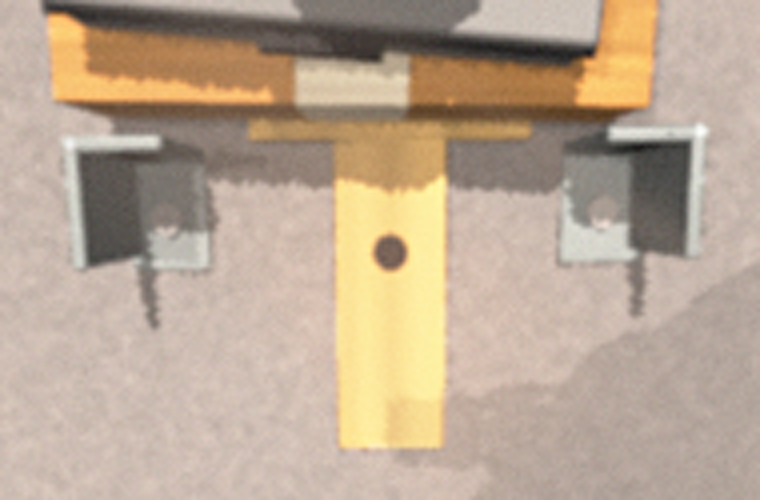

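Request:
drive_tool(targets=[[50,0.07,0.08,0.5,-0.4],[50,0.07,0.08,1.2,-0.4],[50,0.07,0.08,2.0,-0.4],[50,0.07,0.08,2.8,-0.4],[50,0.07,0.08,3.6,-0.4],[50,0.07,0.08,4.4,-0.4],[50,0.07,0.08,5.2,-0.4],[50,0.07,0.08,5.9,-0.4],[50,0.07,0.08,6.4,-0.4],[50,0.07,0.08,6.8,-0.4],[50,0.07,0.08,6.8,-0.4],[50,0.07,0.08,6.8,-0.4],[50,0.07,0.08,6.8,-0.4]])

```text
clock: 3.0
eef_pos: [0.5469, 0.0874, 0.0273]
tcp_rot: [-2.729, -1.553, -0.003]
contact_force: [-0.5, -0.0, 0.1]
grip_width: 0.0503
```

Run:
```python
from h import *
c=camera("wrist"); save(c,"w2.png"); s=camera("scene"); 
cv2.imwrite("pics/s2.png",cv2.resize(s["frame"][150:320,170:330],None,fx=4,fy=3.5)[:,:,::-1]); print(get_obs()["contact_force"],get_obs()["eef_pos"])
```

```text
[-0.78809079  0.73963514  0.17633535] [0.54718389 0.08769874 0.02767641]
```

View pics/w2.png

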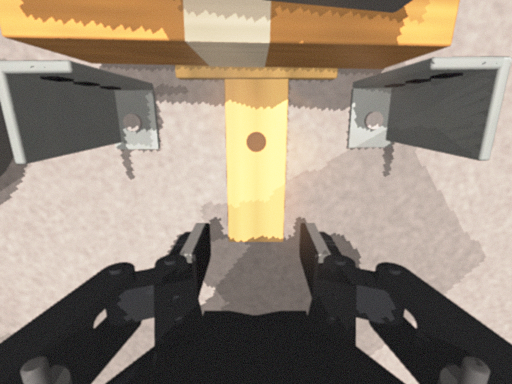

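View pics/s2.png

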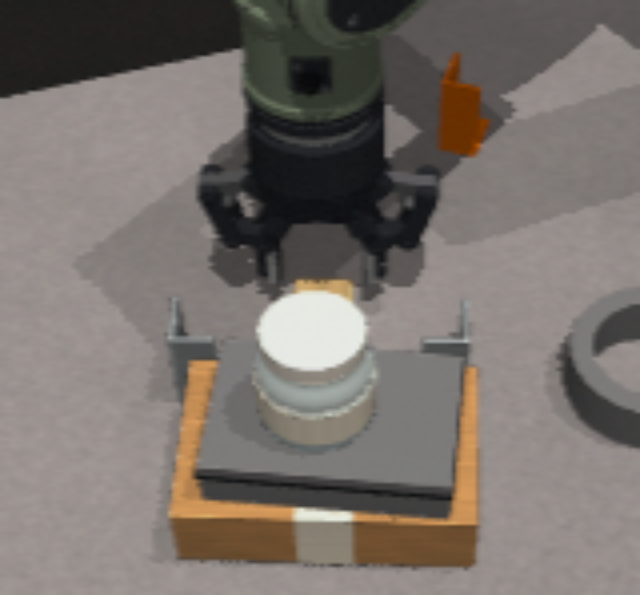

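The fingers straddle the tongue and are centred on it: tips at (200,228) and (310,228), tongue edges at 228 and 286. Next I'll creep down.

Request:
drive_tool(targets=[[48,0,0,0.4,0],[48,0,0,0.7,0],[48,0,0,0.85,0],[48,0,0,0.9,0],[48,0,0,0.93,0],[48,0,0,0.93,0],[48,0,0,0.93,0]])

```text
clock: 3.68
eef_pos: [0.5475, 0.0878, 0.0]
tcp_rot: [-2.729, -1.554, -0.005]
contact_force: [-0.4, 0.1, 0.2]
grip_width: 0.048
```

Request:
drive_tool(targets=[[48,0,0,0.05,0],[48,0,0,0.08,0],[48,0,0,0.1,0],[48,0,0,0.1,0]])

```text
clock: 4.02
eef_pos: [0.5476, 0.0878, -0.0026]
tcp_rot: [-2.729, -1.554, -0.006]
contact_force: [0.3, -0.2, 2.6]
grip_width: 0.0478
```

Request:
drive_tool(targets=[[48,0,0,-0.12,0],[41,0,0,-0.12,0],[41,0,0,-0.12,0],[41,0,0,-0.12,0]])

```text
clock: 4.35
eef_pos: [0.5476, 0.0878, 0.001]
tcp_rot: [-2.729, -1.554, -0.006]
contact_force: [-0.4, -0.6, 1.2]
grip_width: 0.0409
```

Request:
drive_tool(targets=[[41,0,0,0.04,0],[41,0,0,0.08,0],[41,0,0,0.08,0]])

```text
clock: 4.6
eef_pos: [0.5475, 0.0878, -0.0015]
tcp_rot: [-2.729, -1.554, -0.006]
contact_force: [0.4, -0.4, 0.5]
grip_width: 0.0411
```

Request:
drive_tool(targets=[[41,0,0,0.05,0],[41,0,0,0.07,0],[41,0,0,0.07,0]])

```text
clock: 4.85
eef_pos: [0.5476, 0.0878, -0.0016]
tcp_rot: [-2.729, -1.554, -0.006]
contact_force: [-3.7, -1.1, 15.5]
grip_width: 0.0409
```

Request:
drive_tool(targets=[[41,0,0,-0.08,0],[41,0,0,-0.08,0],[34,0,0,-0.08,0],[32,0,0,-0.08,0],[30,0,0,-0.08,0],[30,0,0,-0.08,0],[30,0,0,-0.08,0]], newtons=80)

```text
clock: 5.43
eef_pos: [0.5479, 0.0879, 0.0015]
tcp_rot: [-2.729, -1.554, -0.007]
contact_force: [-2.0, 0.1, 9.4]
grip_width: 0.0335
```

Run:
```python
from h import *
c=camera("wrist"); save(c,"w3.png"); o=get_obs(); print(o["contact_force"],o["eef_pos"],o["grip_width"])
```

```text
[-1.93158522 -0.54496415  8.72202489] [0.54790504 0.087849   0.00152259] 0.03334073135093156
```

View pics/w3.png

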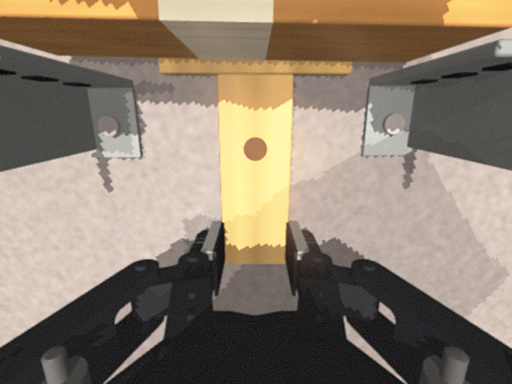

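Request:
drive_tool(targets=[[25,0,0,-0.03,0],[20,0,0,-0.03,0],[20,0,0,-0.03,0]], newtons=80)

```text
clock: 5.73
eef_pos: [0.5479, 0.0879, 0.0019]
tcp_rot: [-2.729, -1.554, -0.007]
contact_force: [1.2, 0.6, -1.8]
grip_width: 0.0331
```

Grip is holding at 33 mm. Now I'll draw the template out slowly.

Request:
drive_tool(targets=[[20,-0.04,0,0,0],[20,-0.1,0,0,0],[20,-0.2,0,0,0],[20,-0.3,0,0,0],[20,-0.4,0,0,0],[20,-0.5,0,0,0],[20,-0.6,0,0,0],[20,-0.7,0,0,0],[20,-0.8,0,0,0],[20,-0.9,0,0,0],[20,-1.0,0,0,0],[20,-1.0,0,0,0]])

```text
clock: 6.73
eef_pos: [0.5328, 0.0619, 0.002]
tcp_rot: [-2.73, -1.553, -0.009]
contact_force: [2.4, 2.5, -0.8]
grip_width: 0.033
```

Run:
```python
from h import *
c=camera("wrist"); save(c,"w4.png"); o=get_obs(); print(o["contact_force"],o["eef_pos"],o["grip_width"])
s=camera("scene"); 
cv2.imwrite("pics/s4.png",cv2.resize(s["frame"][150:320,170:330],None,fx=4,fy=3.5)[:,:,::-1])
```

```text
[ 3.29344182  2.0852603  -0.65749689] [0.53273736 0.06188891 0.00193936] 0.032712609109655205
```

View pics/w4.png

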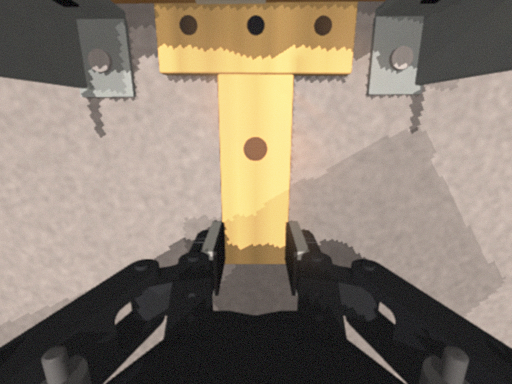

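View pics/s4.png

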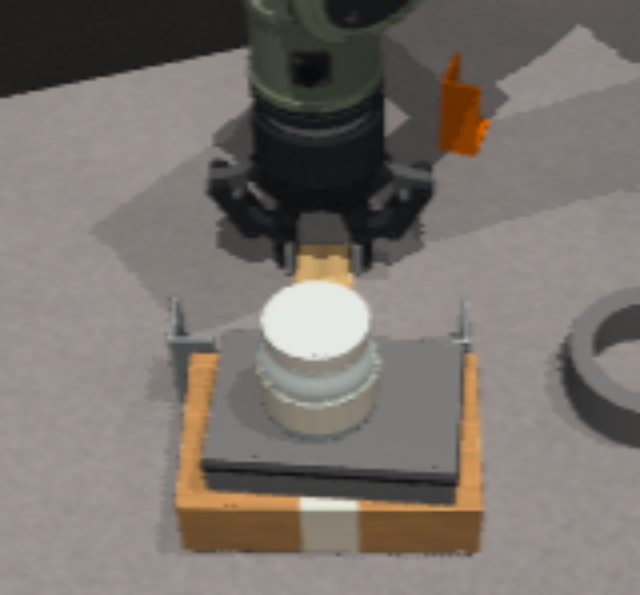

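The template follows without slip, and the stack has only shifted a few mm against the brackets. I'll keep pulling.

Request:
drive_tool(targets=[[20,-0.06,0,0,0],[20,-0.15,0,0,0],[20,-0.25,0,0,0],[20,-0.35,0,0,0],[20,-0.45,0,0,0],[20,-0.55,0,0,0],[20,-0.65,0,0,0],[20,-0.75,0,0,0],[20,-0.85,0,0,0],[20,-0.95,0,0,0],[20,-1.05,0,0,0],[20,-1.15,0,0,0],[20,-1.25,0,0,0],[20,-1.35,0,0,0],[20,-1.45,0,0,0],[20,-1.55,0,0,0],[20,-1.65,0,0,0],[20,-1.75,0,0,0],[20,-1.85,0,0,0],[20,-1.9,0,0,0]])

```text
clock: 8.5
eef_pos: [0.5032, 0.0125, 0.0016]
tcp_rot: [-2.73, -1.553, -0.007]
contact_force: [0.6, 1.2, -0.6]
grip_width: 0.0329
```

Request:
drive_tool(targets=[[20,-0.1,0,0,0],[20,-0.2,0,0,0],[20,-0.3,0,0,0],[20,-0.4,0,0,0],[20,-0.5,0,0,0],[20,-0.6,0,0,0],[20,-0.7,0,0,0],[20,-0.8,0,0,0],[20,-0.9,0,0,0],[20,-1.0,0,0,0],[20,-1.1,0,0,0],[20,-1.2,0,0,0],[20,-1.3,0,0,0],[20,-1.4,0,0,0],[20,-1.5,0,0,0],[20,-1.5,0,0,0]])

```text
clock: 9.83
eef_pos: [0.48, -0.0268, 0.0016]
tcp_rot: [-2.73, -1.553, -0.007]
contact_force: [0.4, -1.3, 1.9]
grip_width: 0.0331
```

Run:
```python
from h import *
c=camera("wrist"); save(c,"w5.png"); np.savez("pics/w5.npz",**c); o=get_obs(); print(o["contact_force"],o["eef_pos"],o["grip_width"])
s=camera("scene"); 
cv2.imwrite("pics/s5.png",cv2.resize(s["frame"][150:320,170:330],None,fx=4,fy=3.5)[:,:,::-1])
```

```text
[-0.81608924 -2.27149459  4.06057478] [ 0.48000661 -0.02674499  0.00155002] 0.03314678022523054
```

View pics/w5.png

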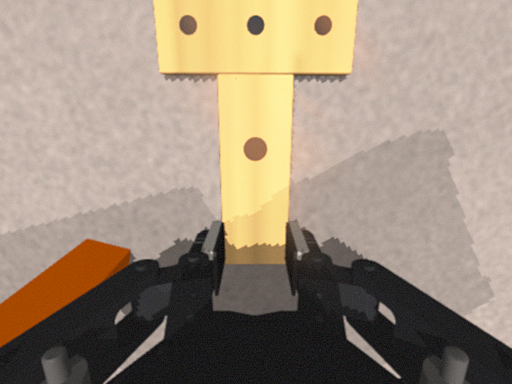

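View pics/s5.png

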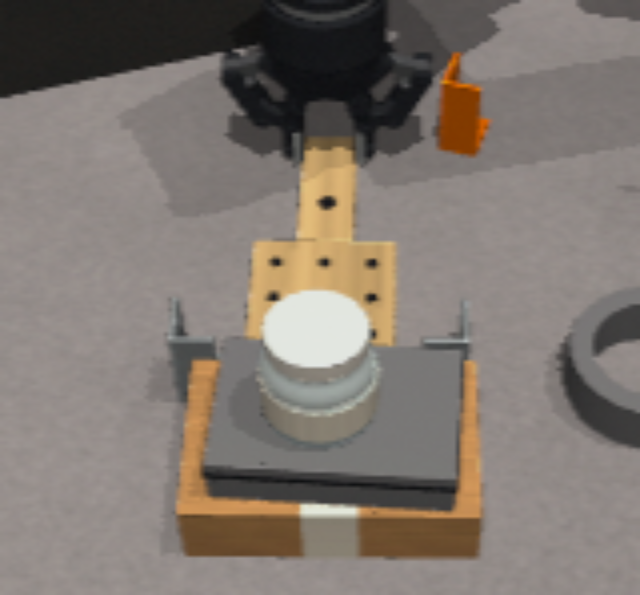

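The template is out, with its blade end about 30 mm in front of the stop faces, and the stack is upright. Next: lift a little, then back off, easing away from the orange bracket at (90,280).

Request:
drive_tool(targets=[[20,-0.1,0.05,-0.1,0],[20,-0.2,0.1,-0.25,0],[20,-0.3,0.15,-0.4,0],[20,-0.5,0.22,-0.55,0],[20,-0.7,0.3,-0.65,0],[20,-0.9,0.4,-0.65,0],[20,-1.1,0.5,-0.65,0],[20,-1.3,0.6,-0.65,0],[20,-1.5,0.75,-0.65,0],[20,-1.5,0.75,-0.65,0]], newtons=100)

```text
clock: 10.77
eef_pos: [0.4765, -0.0783, 0.0208]
tcp_rot: [2.731, 1.552, 0.006]
contact_force: [-1.1, -0.2, -1.4]
grip_width: 0.0324
```

Run:
```python
from h import *
c=camera("wrist"); save(c,"w6.png"); np.savez("pics/w6.npz",**c); o=get_obs(); print(o["contact_force"],o["eef_pos"],o["grip_width"],o["joints"])
s=camera("scene"); save(s,"s6.png"); t=camera("top"); save(t,"t6.png")
C=cloud(s); f=s["frame"]; hsv=cv2.cvtColor(f,cv2.COLOR_RGB2HSV)
m=cv2.inRange(hsv,(15,80,140),(26,255,255)); m[:, :225]=0; m[:,290:]=0; m[:150]=0; m[260:]=0
P=C[m>0]; P=P[(P[:,2]<.06)&(P[:,2]>.005)]; x=P[:,:2]-o["eef_pos"][:2]; a=np.array([.51,.86]); u=x@a
for k in range(0,20,2): 
    q=P[(u>k/100)&(u<(k+2)/100)]; print(k,len(q),np.median(q[:,2]).round(4) if len(q) else None)
```

```text
[-0.34637054 -0.46481998 -0.16537259] [ 0.47642093 -0.07772825  0.0207841 ] 0.032082805390986686 [-0.18731293  0.41989013  2.04798416  0.00429556  0.67109022  0.34669383]
0 74 0.0277
2 72 0.0273
4 61 0.0273
6 86 0.0271
8 174 0.0265
10 209 0.0263
12 196 0.0262
14 233 0.0259
16 196 0.0256
18 51 0.0254
```

View pics/s6.png

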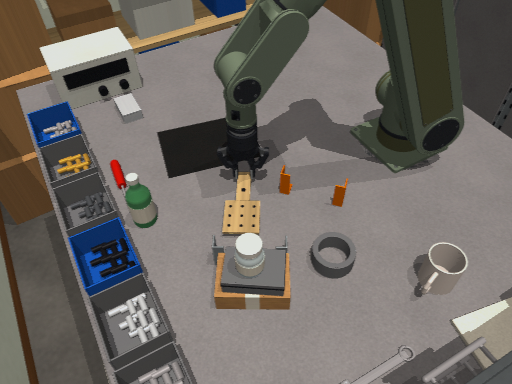

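View pics/t6.png

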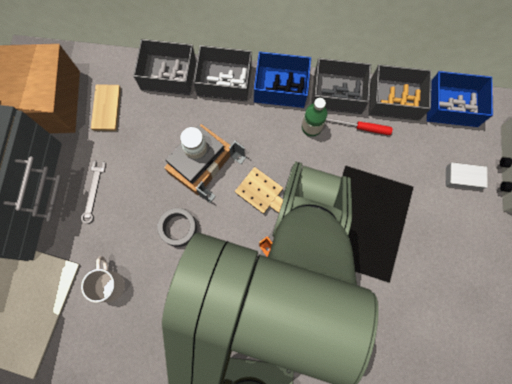

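The template hangs level, with its top at 25–28 mm along its length. Now I'll carry it over the mat and turn it 71°.

Request:
drive_tool(targets=[[20,-0.3,0.05,0,0],[20,-0.8,0.13,0,0],[20,-1.3,0.22,0,1],[20,-1.8,0.3,0,3],[20,-2.3,0.38,0,6],[20,-2.8,0.47,0,10],[20,-3.3,0.55,0,15],[20,-3.8,0.63,0,20],[20,-4.3,0.72,0,25],[20,-4.8,0.8,0,30],[20,-5.2,0.87,0,35],[20,-5.6,0.93,0,40],[20,-5.9,0.98,0,45],[20,-6.07,1.01,0,50],[20,-6.07,1.01,0,55],[20,-6.07,1.01,0,60],[20,-6.07,1.01,0,65],[20,-6.07,1.01,0,69],[20,-6.07,1.01,0,70.7],[20,-6.07,1.01,0,70.7]])

```text
clock: 12.58
eef_pos: [0.4088, -0.2491, 0.0201]
tcp_rot: [-3.123, 0.313, -0.003]
contact_force: [0.5, -0.5, -1.7]
grip_width: 0.0321
```

```bash
cat > chk.py <<'E'
from h import *
def chk(tag,ztop):
    o=get_obs(); print(o["contact_force"].round(1),o["eef_pos"].round(4),o["grip_width"],np.degrees(2*np.arctan2(o["tcp_rot"][1],o["tcp_rot"][0])))
    mc=np.array([.4935,-.2665]); a=np.radians(-11.5); M=np.array([[np.cos(a),np.sin(a)],[-np.sin(a),np.cos(a)]])
    for n in("scene","top"):
        s=camera(n); save(s,n[0]+tag+".png"); f=s["frame"]; hsv=cv2.cvtColor(f,cv2.COLOR_RGB2HSV); C=cloud(s)
        m=cv2.inRange(hsv,(13,60,60),(28,255,255))
        Q=C-np.r_[mc,0]; m[(np.linalg.norm(Q[...,:2],axis=2)>.22)|(s["z_map"]==0)|(Q[...,2]>.06)]=0
        m=cv2.morphologyEx(m,cv2.MORPH_OPEN,np.ones((3,3)))
        uv=np.argwhere(m>0)[:,::-1]; 
        if len(uv)<50: print(n,"few"); continue
        P=plane(s,uv,ztop)[:,:2]; q=(P-mc)@M.T
        print(n,len(uv),"matframe min",q.min(0).round(4),"max",q.max(0).round(4),"rect",cv2.minAreaRect((q*1000).astype(np.float32)))
        H=C[m>0]; print(" heights by x:",[(k,round(float(np.median(H[(q[:,0]>k)&(q[:,0]<k+.04),2])),4)) for k in(-.1,-.06,-.02,.02,.06) if ((q[:,0]>k)&(q[:,0]<k+.04)).sum()>5])
E
python3 -c "
from chk import *; chk('7',.027); c=camera('wrist'); save(c,'w7.png')"
```

```text
[ 0.5 -0.5 -1.7] [ 0.4088 -0.2491  0.0201] 0.03212595918317013 348.5522166423803
scene 1034 matframe min [-0.0841 -0.0444] max [0.0979 0.0537] rect ((6.933036804199219, 4.410667419433594), (182.3243408203125, 97.67817687988281), 0.3772711157798767)
 heights by x: [(-0.1, 0.0263), (-0.06, 0.0259), (-0.02, 0.0256), (0.02, 0.0248), (0.06, 0.0243)]
top 1050 matframe min [-0.0501 -0.0457] max [0.0999 0.0479] rect ((24.88134002685547, 1.0333671569824219), (150.00489807128906, 93.5890884399414), 0.06663177162408829)
 heights by x: [(-0.06, 0.0266), (-0.02, 0.0263), (0.02, 0.0254), (0.06, 0.0249)]
```

View pics/s7.png

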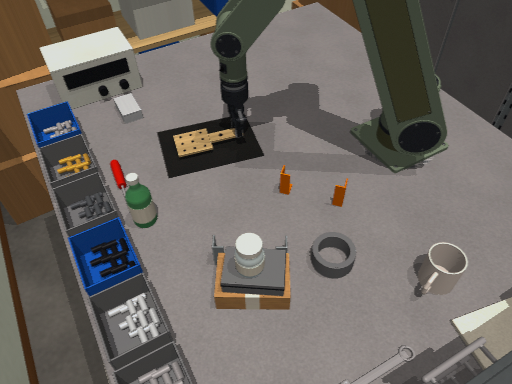

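View pics/w7.png

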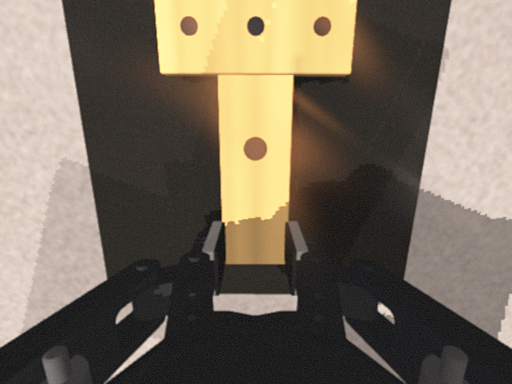

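Centred on the mat and aligned with it. Now lowering.

Request:
drive_tool(targets=[[20,0,0,0.08,0],[20,0,0,0.18,0],[20,0,0,0.28,0],[20,0,0,0.36,0],[20,0,0,0.42,0],[20,0,0,0.46,0],[20,0,0,0.49,0],[20,0,0,0.51,0],[20,0,0,0.51,0]])

```text
clock: 13.48
eef_pos: [0.4091, -0.249, 0.0049]
tcp_rot: [-3.123, 0.311, -0.004]
contact_force: [-0.0, 0.7, 0.1]
grip_width: 0.0322
```

```bash
python3 -c "
from chk import *; chk('8',.011)"
```

```text
[-0.   0.7  0.1] [ 0.4091 -0.249   0.0049] 0.032155533951243945 348.61567676485396
scene 1023 matframe min [-0.0834 -0.0474] max [0.0978 0.0509] rect ((7.334480285644531, 2.1033592224121094), (98.13743591308594, 181.1168212890625), 89.58930969238281)
 heights by x: [(-0.1, 0.0115), (-0.06, 0.0117), (-0.02, 0.0115), (0.02, 0.0119), (0.06, 0.0117)]
top 1012 matframe min [-0.0475 -0.0458] max [0.1013 0.0476] rect ((26.888275146484375, 1.1121826171875), (93.27047729492188, 148.9237060546875), 89.7447738647461)
 heights by x: [(-0.06, 0.012), (-0.02, 0.012), (0.02, 0.0123), (0.06, 0.0122)]
```

Request:
drive_tool(targets=[[20,0,0,0.02,0],[20,0,0,0.02,0],[34,0,0,0.02,0],[36,0,0,0.02,0],[40,0,0,0.02,0],[45,0,0,0,0],[52,0,0,0,0],[52,0,0,0,0],[52,0,0,-0.2,0],[52,0,0,-0.6,0],[52,0,0,-1.2,0],[52,0,0,-2.2,0],[52,0,0,-3.2,0],[52,0,0,-4.2,0],[52,0,0,-5.2,0],[52,0,0,-5.2,0]], newtons=30)

```text
clock: 14.92
eef_pos: [0.4117, -0.2514, 0.1671]
tcp_rot: [3.123, -0.311, 0.021]
contact_force: [1.7, 0.2, 0.8]
grip_width: 0.0517
```

```bash
python3 -c "
from chk import *; chk('9',.011); c=camera('wrist'); save(c,'w9.png')
mc=np.array([.4935,-.2665])
a=cv2.imread('pics/s9.png'); b=cv2.imread('pics/scene0.png')
cv2.imwrite('pics/cmp9.png',np.hstack([cv2.resize(x[215:320,200:310],None,fx=3.6,fy=3.6) for x in(b,a)]))"
```

```text
[1.7 0.2 0.8] [ 0.4117 -0.2514  0.1671] 0.05171316779708518 -11.382279823788503
scene 1100 matframe min [-0.104  -0.0473] max [0.0982 0.0511] rect ((-2.8971710205078125, 2.1345062255859375), (98.29480743408203, 202.19699096679688), 89.84607696533203)
 heights by x: [(-0.1, 0.0117), (-0.06, 0.0111), (-0.02, 0.0112), (0.02, 0.0114), (0.06, 0.0116)]
top 1460 matframe min [-0.1023 -0.0462] max [0.1016 0.0476] rect ((-0.4149017333984375, 0.3947334289550781), (203.90122985839844, 93.76468658447266), 0.3979511559009552)
 heights by x: [(-0.1, 0.0118), (-0.06, 0.0131), (-0.02, 0.0116), (0.02, 0.0121), (0.06, 0.0117)]
```

View pics/w9.png

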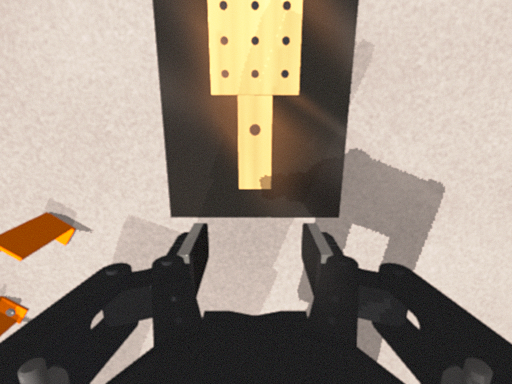

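View pics/cmp9.png

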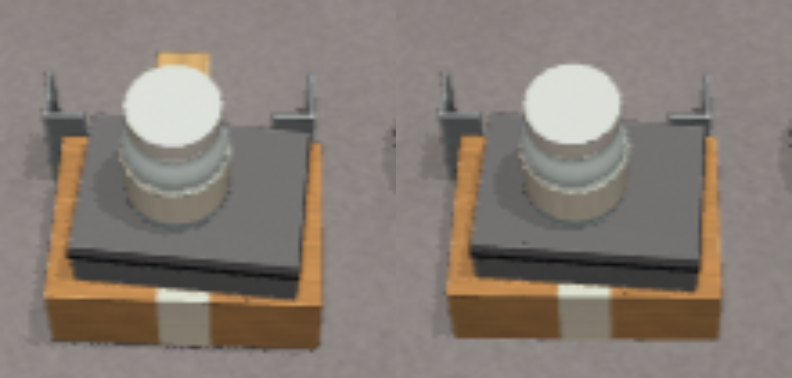

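The template lies flat and centred on the mat. The stack is upright and has shifted only a few mm. The hand is clear of everything, so I'll let the arm settle and hand in.

Request:
drive_tool(targets=[[52,0,0,-0.3,0],[52,0,0,-0.3,0],[52,0,0,-0.3,0],[52,0,0,-0.3,0],[52,0,0,-0.3,0],[52,0,0,-0.3,0]])

```text
clock: 15.57
eef_pos: [0.4081, -0.2491, 0.1695]
tcp_rot: [-3.123, 0.311, -0.002]
contact_force: [-0.5, -0.4, -0.8]
grip_width: 0.052
```

```bash
python3 -c "
from h import *
print(get_obs()['contact_force']); print(close_job())"
```

```text
[-0.47479721 -0.44659506 -0.80252267]
the job is handed in; nothing more can be done
None
```

I slid the template out from under the stack, laid it flat on the mat and handed the job in at about 15.6 s of the 48 s. No verdict was reported.

- **What I did:** I gripped the tongue about 14 mm from its free end, not at the suggested 20 mm, to keep the gripper's body clear of the brackets. I drew the template straight out for about 130 mm and lifted it about 18 mm. I then carried it to the mat, turned it to line up with the mat, lowered it until flat and let go.
- **Template:** it lies centred on the mat to within about 3 mm, within 0.5° of the mat's axis. Its ends are about ±0.10 m lengthwise and its blade edges about ±0.05 m across, so it is wholly inside the edges. Its top reads about 11–12 mm all along.
- **Stack:** before-and-after pictures show it upright behind the brackets, shifted only a few mm. I judged that by eye and did not compute its displacement or tilt.
- **Disagreements:** the two cameras differed by about 3 mm on the template's position. One patch of the top camera's height map read 13 mm. The gripper reported about 33 mm on the 36 mm tongue, but the grip held without visible slip.
- **Robot at the end:** the hand was about 0.17 m up, touching nothing, with the force reading at noise level.

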